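# Pull the milk chiller's fan filter and show its label to the till scanner

## Robot

A 6-joint arm with a two-finger parallel gripper is mounted at the origin on a cart in front of the work surface, level with it; the furniture and walls round the work are solid. World frame = base frame: x ahead of the robot, y to its left, z up, the work surface at z = 0. Lengths are in mm, angles in degrees, forces in N, time in s.
With the tool pointing down it reaches from about 350 to 850 mm from the base axis. Payload 8.1 kg.
Tool frame: the origin (TCP) lies at the very end of the fingers, on their centre line; the grasp point (between the pads) lies 19 mm behind it (r.grip_point_offset is the distance from the TCP to the grasp point, in mm); z points along the fingers, y is the line along which they close (so a half turn about z gives the same grasp; the last joint's range is limited). The gripper opens to 85 mm and grips with 20 to 120 N. Pads are 22 mm wide; open, the fingers measure 114 mm over their backs; the gripper's body (76 mm by 85 mm) begins 54 mm behind the grasp point. The pads swing forward as they close: fully open they stand 13 mm farther back than shut.
Start: joints at [71.31, 7.471, 85.268, -0, 87.261, -4.893], TCP at [143.065, 582.699, 231.292] pointing down, gripper open.
Joint ranges: [-169.43, 169.43], [-51.17, 129.36], [1.28, 143.12], [-76.62, 256.62], [0, 156.53], [-152.29, 152.29]. Speed limits (degrees/s): [136.94, 136.94, 159.86, 180, 180, 180].

## Interface

Orientations are given as [roll, pitch, yaw] about the fixed x, y, z axes, in that order (R = Rz(yaw) Ry(pitch) Rx(roll)).
In Python, from bench import status, eyes, r gives the robot as it stands.
- The arm moves only by the shell command python3 -m handwheel 'ROWS' [FORCE]. ROWS is a JSON object whose one key "series" holds a list that holds one entry, the list of rows, each a list of 7 numbers: the shift along the tool's x, y, z in cm, then the turn, a rotation vector about the tool's x, y, z in rad, then the opening, from 0 (shut) to 1 (fully open). In form: {"series": [[[tx, ty, tz, rx, ry, rz, claw], ...]]}. A call has 1 to 12 rows; each row is the pose to reach, as a shift and turn from the pose commanded when the call began, along the tool's axes at that moment; what a row does not reach only later rows make up. A row lasts 1/8 s, in which the tool goes at most 62.5 mm and 10.7 degrees, less where a joint would pass 70% of its speed; a pose out of reach is approached as far as the arm can. A call with a gripper value outside its range is refused whole. The fingers move at their own pace and stop on an object; FORCE is the grip in N (left out, the last holds). Time passes only in rows, so rows that repeat a pose let the fingers close. It gives the time, the measured TCP pose, the force, the opening and the grip force at its end, in the units of the state.
- status.sense(): the state, without advancing time (a new reading comes with each control period).
- eyes.snapshot(name): name is "scene" or "top" or "wrist"; returns a dict with "img" (480x640x3 uint8, red, green, blue), "mtx" (3x3 intrinsics, pixels), "k1" (the pictures are not rectified: a ray, as slopes to the right and down, at radius r is drawn at 1 + k1 r^2 times it, then the intrinsics apply), "R" (3x3) and "t" (3): a world point X has camera coordinates R X + t. Camera axes: x right, y down, z forward; pixel columns grow to the right and rows downward; lengths in mm; the calibration is good to about 2 mm. A picture is of the moment at which its call begins. There is no depth.
- r.hand_in(): hands the job in; it is judged then, once.
The state is a dict: "time": time; "joint_pos": joint angles; "qd": joint speeds; "joint_efforts": joint torques, N m; "tool_pos": TCP position; "tcp_rot": TCP orientation; "ft_force": force on the tool from outside, world axes, zero at the start; "wrist_torque": the same for the moment, N m; "finger_gap": finger opening in mm; "grip_force": force on a finger pad.
Only numpy, scipy, OpenCV 4.12 (cv2) and the standard library are available. Lean on these libraries where they do the work, as an engineer would, in place of code of your own. Each camera call takes 0.05 s, during which the arm holds its last target. There are 200 camera calls.

## Task

The milk chiller's fan filter is due to be booked out for cleaning. Lift the hinged service flap on top of the chiller right up until it stands upright or leans back and let go of it, draw the filter plate straight up out of its slot by the pull tab, and take it across to the till's barcode scanner. Finish while still holding it there in the gripper: upright, steady, touching nothing else, its white label facing the scanner window squarely, centred on it and about 8 to 9 cm away. Leave the flap open, keep off the scanner, and do not disturb the milk jug, the sticker roll, the stamp or the table number.

Things in the scene. Friction and masses are not known exactly. Their poses are not given: they have to be found in the camera images.
- chiller: Countertop milk chiller: steel box on rubber feet, 180 (x) x 280 (y) x 120 mm high, fixed. Origin under its centre, x to its back, y to its left, z up. In its right half (-y) the milk jug stands in a round well 12 mm deep; its left half (+y) is the fan bay under the grey service flap.
- flap (a joint): Opening of the service flap, rad: 0 shut (level), 1.57 upright, stop at 1.85. Hinged at its back edge about the chiller's y axis; the front edge rises and swings back. A stiff hinge (0.11 N m) holds it wherever it is left; lifting at the pull takes about 2 N. May start ajar by up to 0.12.
- flap_hinge (a point): Middle of the flap's hinge line, 119 mm above the counter, 63.5 mm behind the chiller's centre. The flap is a grey plate 130 mm (front to back) x 126 x 4 mm, its mid-plane through this point.
- flap_pull (a point): Middle of the top face of the flap's finger pull, a black block 14 (x) x 18 (y) x 22 mm high near the flap's front edge; 117 mm from the hinge line and 23.5 mm off the flap's mid-plane, on its upper side; moves with the flap (flap upright: pull points back). Pinched across its 18 mm it can turn between the fingers as the flap swings up.
- filter_plate: Fan filter, hidden under the flap: upright grey frame 84 (x) x 8 (y) x 76 mm high, dark mesh above, pull tab on top (100 mm in all), 60 to 120 g, loose. Origin: middle of its lower edge, 14 mm above the counter; z up, +y out of the face with the label. Axes as the chiller's. Stands in guides (1.5 to 3 mm play) up to 78 mm above the counter; must rise 110 mm to clear the rim.
- filter_tab (a point): Grip point on the filter's pull tab, 94 mm above the plate's lower edge. The tab is 34 (x) x 10 (y) mm and reaches from 74 to 100 mm above the lower edge; pinch it across its 10 mm, along the plate's y.
- filter_label (a point): Centre of the white barcode label, 46 x 24 mm, on the low solid band of the plate's +y face: 18 mm above its lower edge, 4.5 mm off the mid-plane.
- scanner: The till's hands-free barcode scanner: black upright head 76 mm wide, 92 mm high, 46 mm deep (top 169 mm above the counter) on a neck and a round foot of 88 mm, fixed. Origin under the head's centre; the dark window looks along its -x, level.
- scanner_window (a point): Centre of the scanner's window, 125 mm above the counter, 25 mm in front of the head's centre. Same axes as the scanner: the label belongs in front of it, that is on its -x side.
- milk_jug: Steel milk jug, 78 mm across, 92 mm high, standing in the chiller's round well, handle to the front right; origin on its underside, near its middle. Leave it alone.
- sticker_roll: Bystander: roll of round stickers lying flat, 73 mm across, 30 mm high; origin under its centre.
- stamp: Bystander: wooden hand stamp, 45 x 30 mm foot, 70 mm high; origin under its centre.
- table_number: Bystander: dark card 60 mm wide standing in a round wooden puck, 98 mm high; origin under its centre.
- fan_bay (a point): Middle of the fan bay's mouth, level with its rim, 116 mm above the counter. Mouth 114 mm (x) by 116 mm (y); axes as the chiller's. The filter plate stands upright across its middle, faces to +y and -y; all else in the bay ends 78 mm above the counter, so fingers have 50 mm free beside each face of the pull tab.

How it is judged (in metres and radians):
On the way, in this order (a step that is already met when the one before it is completed fails the run):
1. the service flap stands open (at least 1.45 rad) with the fingers off it (value of joint flap above 1.45 rad and contact force between chiller and the fingers below 0.2 N and z of filter_plate in the frame of chiller below 0.03 m), for 0.2 s.
2. the filter plate is held in the fingers, drawn up out of its slot (its lower edge at least 100 mm above the counter) over the bay (contact force between filter_plate and the fingers above 1 N and z of filter_plate in the frame of chiller above 0.1 m and horizontal distance between filter_plate and chiller below 0.14 m), for 0.05 s.
At the end, for the whole second after the job is handed in: Filter held in the fingers, upright (0.3 rad), still, >60 mm up, touching neither chiller nor scanner; label faces the window (0.3 rad), 50 to 125 mm before it, within 25 mm of its centre sideways and in height; flap open over 1.3 rad; milk jug where it was (15 mm, 0.15 rad) (contact force between filter_plate and the fingers above 1 N and x of filter_label in the frame of scanner_window between -0.125 and -0.05 m and y of filter_label in the frame of scanner_window between -0.025 and 0.025 m and z of filter_label in the frame of scanner_window between -0.025 and 0.025 m and angle between the y axis of filter_plate and the x axis of scanner, either way round below 0.3 rad and y of scanner_window in the frame of filter_plate above 0.04 m and angle between filter_plate's own z axis and vertical below 0.3 rad and height (world z) of filter_plate above 0.06 m and contact force between filter_plate and scanner below 0.1 N and contact force between filter_plate and chiller below 0.1 N and linear speed of filter_plate below 0.03 m/s and value of joint flap above 1.3 rad and distance of milk_jug from where it was at the start of the episode below 0.015 m and angle between milk_jug's own z axis and vertical below 0.15 rad); the arm keeps its last pose, push and grip.
It fails at once if the milk jug is pushed or tipped (over 20 mm or 0.35 rad) (distance of milk_jug from where it was at the start of the episode above 0.02 m or angle between milk_jug's own z axis and vertical above 0.35 rad).
It fails at once if the scanner is bumped (over 5 N) (contact force between scanner and the arm above 5 N or contact force between scanner and the fingers above 5 N or contact force between scanner and filter_plate above 5 N).
It fails at once if a bystander is displaced by more than 30 mm (distance of any of sticker_roll, stamp, table_number from where it was at the start of the episode above 0.03 m).
It also fails if it takes over 48 s, if anything falls off the work surface, if the arm or the gripper's body presses on something with over 40 N, if the wrist force passes 120 N, or if a joint passes its speed limit or range.

## Working session

There is one attempt and no reset: what is moved stays moved. The work goes in short steps, Python scripts to look and compute and a shell command to move; the robot and the scene stay as the last step left them, time stands still between calls to the robot, and variables do not carry over. Pictures are saved under pics/ and viewed, at most 10 in all, crops included, and the job is handed in when it is done.

```bash
mkdir -p pics; ls
python3 - <<'E'
from bench import status, eyes, r
import cv2
s=status.sense(); print(s)
for n in("scene","top"):
    d=eyes.snapshot(n); cv2.imwrite(f"pics/{n}0.png",d["img"][:,:,::-1]); print(n,d["mtx"],d["k1"],d["R"],d["t"])
E
```

```text
pics
{'time': 0.0, 'joint_pos': array([ 7.13088797e+01,  7.51541302e+00,  8.53301508e+01,  5.30435100e-04,
        8.72611199e+01, -4.89284772e+00]), 'qd': array([-0.08940232, -0.06811182,  0.12410752, -0.03476485,  0.03621735,
       -0.02178495]), 'joint_efforts': array([-2.47093965e-03, -5.69443882e+01, -5.00512934e+01, -7.07739036e-04,
        1.61900301e-02,  4.60986462e-05]), 'tool_pos': array([142.89744152, 582.16561956, 230.23289812]), 'tcp_rot': array([-1.79893750e+02, -9.62717225e-03,  1.66201693e+02]), 'ft_force': array([ 0.32970475, -0.30416022, -0.16177891]), 'wrist_torque': array([-0.02317116,  0.04232856, -0.00836036]), 'grip_force': 0.0, 'finger_gap': 85.3009960932248}
scene [[567.12658157   0.         314.7656854 ]
 [  0.         567.12658157 240.55557851]
 [  0.           0.           1.        ]] 0.0498819993228151 [[ 0.66338351 -0.74825663  0.00585947]
 [-0.51102663 -0.45875429 -0.72690872]
 [ 0.54660232  0.47922491 -0.6867091 ]] [-279.78784567  372.37475249 1159.88608009]
top [[535.67137888   0.         310.67214275]
 [  0.         535.67137888 242.86438105]
 [  0.           0.           1.        ]] -0.03932661371226772 [[ 0.0269918  -0.99958938 -0.00961816]
 [-0.99873661 -0.0265583  -0.04265955]
 [ 0.04238659  0.01075747 -0.99904337]] [  50.97131438  500.51880074 1429.70855568]
```

View pics/scene0.png

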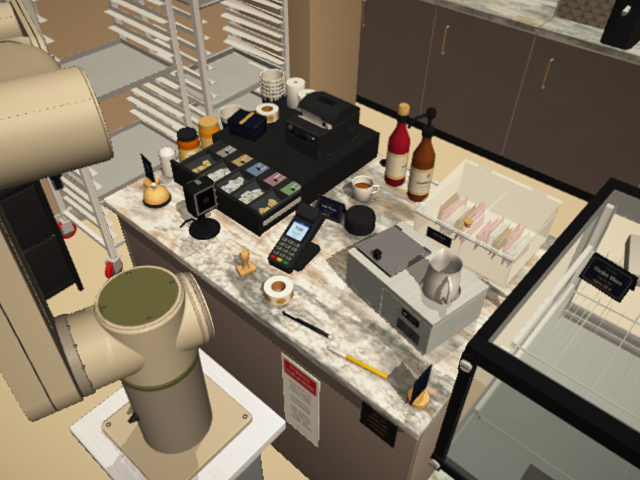

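View pics/top0.png

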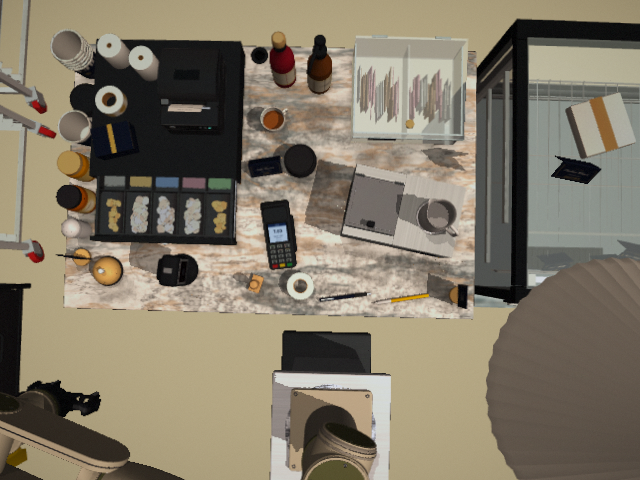

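The scene view shows the chiller, with flap and pull at (377,253), jug at (442,275) and scanner at (201,200). In the top view the flap is at (375,203), the pull at (368,224), the jug at (437,215) and the scanner at (178,269). I need enlarged crops.

```bash
cat > h.py <<'E'
import numpy as np, cv2
from bench import status, eyes, r
def cam(n):
    d=eyes.snapshot(n); d["D"]=np.array([d["k1"],0,0,0,0.]); return d
def ray(d,uv):
    n=cv2.undistortPoints(np.array([[uv]],float),d["mtx"],d["D"])[0,0]
    R=d["R"]; c=-R.T@d["t"]; v=R.T@np.array([n[0],n[1],1]); return c,v/np.linalg.norm(v)
def onz(d,uv,z):
    c,v=ray(d,uv); return c+v*(z-c[2])/v[2]
def tri(d1,p1,d2,p2):
    c1,v1=ray(d1,p1);c2,v2=ray(d2,p2)
    s=np.linalg.lstsq(np.c_[v1,-v2],c2-c1,rcond=None)[0]
    a=c1+s[0]*v1;b=c2+s[1]*v2; return (a+b)/2,np.linalg.norm(a-b)
def proj(d,X):
    return cv2.projectPoints(np.array([X],float),cv2.Rodrigues(d["R"])[0],d["t"],d["mtx"],d["D"])[0][0,0]
E
python3 - <<'E'
import cv2,numpy as np
s=cv2.imread("pics/scene0.png");t=cv2.imread("pics/top0.png")
def c(i,x,y,w,h,k): return cv2.resize(i[y:y+h,x:x+w],None,fx=k,fy=k,interpolation=cv2.INTER_CUBIC)
a=np.hstack([c(s,340,220,160,120,2.5),c(t,335,155,160,120,2.5)])
b=np.hstack([c(s,175,170,80,60,5),c(t,145,240,80,60,5)])
cv2.imwrite("pics/crop0.png",np.vstack([a,b]))
E
```

```text
(no output)
```

View pics/crop0.png

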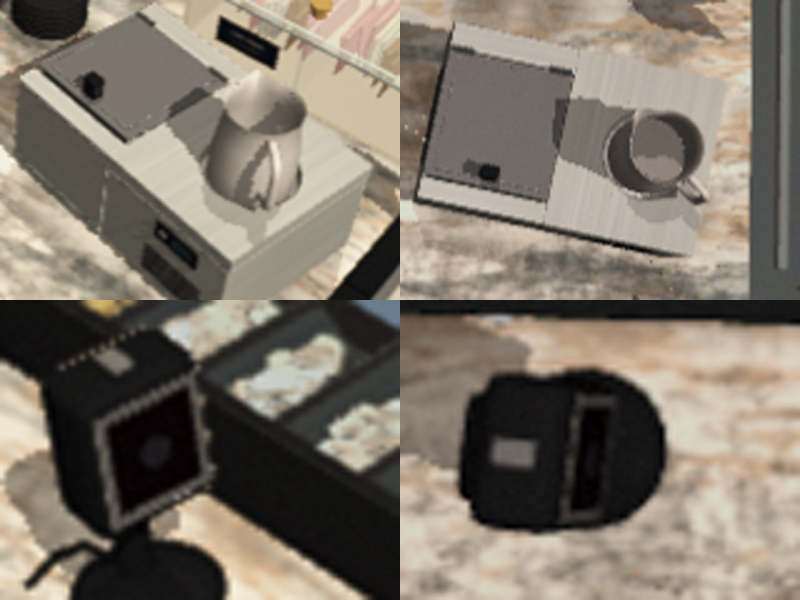

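The crops show the shut flap with its pull at about top (370.6,223.8) and scene (377,254), hinge to the back. The chiller's corners are visible. The scanner window faces right in the top view, which is world -y.

Run:
```python
from h import *
s=cam("scene");t=cam("top")
T=lambda x,y:(335+(x-400)/2.5-.3,155+y/2.5-.3); S=lambda x,y:(340+x/2.5-.3,220+y/2.5-.3)
ct=dict(BL=T(455,22),FL=T(417,198),FR=T(692,253),BR=T(728,78)); cs=dict(BL=S(148,5),FL=S(20,78),FR=S(232,265),BR=S(368,178))
P={}
for k in ct:
    P[k]=tri(s,cs[k],t,ct[k]); print(k,P[k],onz(t,ct[k],120),onz(s,cs[k],120))
print("pull",tri(s,S(93,77),t,T(489,172)),onz(t,T(489,172),142.5))
W=lambda x,y:(175+x/5-.4,170+(y-300)/5-.4); V=lambda x,y:(145+(x-400)/5-.4,240+(y-300)/5-.4)
for k,(a,b) in dict(TL=((97,412),(572,393)),TR=((205,375),(572,393))).items(): pass
for p,q,z in (((97,412),(563,522),0),((205,375),(572,393),0),((212,482),(615,390),0),((112,530),(605,518),0)):
    print("win",tri(s,W(*p),t,V(*q)))
print("wincentre scene z125",onz(s,W(157,452),125))
# bystanders
for n,uv,z in (("roll",(300,286),15),("stamp",(256,283),35),("tablenum1",(458,295),5),("tn2",(107,269),5),("scannerfoot",(183,269),3),("terminal",(278,235),20)):print(n,onz(t,uv,z).round())
```

```text
BL (array([694.89234672, -44.82476333, 118.02744701]), np.float64(4.888152584742456)) [696.1049542  -46.58554467 120.        ] [690.97885469 -44.34464677 120.        ]
FL (array([519.92381959, -14.31142013, 121.71890264]), np.float64(4.0988074541828015)) [518.68432312 -12.83630311 120.        ] [522.79887544 -14.71570031 120.        ]
FR (array([ 471.02926239, -287.92766584,  115.90718063]), np.float64(1.073185931436532)) [ 471.25138508 -287.3359756   120.        ] [ 467.49127573 -288.86752878  120.        ]
BR (array([ 647.76681843, -322.60037586,  104.51830036]), np.float64(5.893659443303589)) [ 647.11441936 -320.82402761  120.        ] [ 630.78571722 -324.97065771  120.        ]
pull (array([544.60689197, -81.5090745 , 149.05071027]), np.float64(1.4959839994160382)) [544.66017539 -81.58203314 142.5       ]
win (array([386.01526147, 378.69183691, 170.67152268]), np.float64(2.472962223176672))
win (array([450.27869756, 377.36858105, 158.35453143]), np.float64(9.049583027735496))
win (array([449.82398257, 377.07427139,  85.90441702]), np.float64(0.28883898783004625))
win (array([384.18852337, 378.59944693,  93.02943707]), np.float64(1.0077846607511647))
wincentre scene z125 [418.81590353 377.96683349 125.        ]
roll [383.  90.  15.]
stamp [388. 206.  35.]
tablenum1 [ 369. -336.    5.]
tn2 [413. 616.   5.]
scannerfoot [419. 409.   3.]
terminal [517. 152.  20.]
```

```bash
cat >> h.py <<'E'
from scipy.spatial.transform import Rotation as Ro
def rows(targets,cmd=None):
    """targets: (pos, rpy) ; prints rows in cm/rad relative to the present pose"""
    st=status.sense(); p0,R0=(st["tool_pos"],Ro.from_euler("xyz",st["tcp_rot"],degrees=True)) if cmd is None else (np.array(cmd[0],float),Ro.from_euler("xyz",cmd[1],degrees=True))
    for p,e in targets:
        R=Ro.from_euler("xyz",e,degrees=True)
        print(np.round(np.r_[R0.inv().apply(np.array(p)-p0)/10,(R0.inv()*R).as_rotvec()],3).tolist())
E
python3 - <<'E'
from h import *
s=cam("scene");t=cam("top")
T=lambda x,y:(335+(x-400)/2.5-.3,155+y/2.5-.3); S=lambda x,y:(340+x/2.5-.3,220+y/2.5-.3)
print("flap FR",tri(s,S(127,138),t,T(547,202)),"FL",tri(s,S(40,67),t,T(426,176)))
rows([((544.6,-81.5,235),(180,0,170))],((143.065,582.699,231.292),(180,0,166.2)))
E
```

```text
flap FR (array([ 518.14499797, -141.45579676,  130.17530208]), np.float64(1.9685456229636986)) FL (array([541.34641713, -22.05830924, 125.93585198]), np.float64(2.9353002433824034))
[-54.838, -54.925, -0.371, 0.0, 0.0, -0.066]
```

```bash
python3 -m handwheel '{"series": [[[-10,-10,-0.4,0,0,-0.02,1],[-20,-20,-0.4,0,0,-0.04,1],[-30,-30,-0.4,0,0,-0.066,1],[-40,-40,-0.4,0,0,-0.066,1],[-50,-50,-0.4,0,0,-0.066,1],[-54.8,-54.9,-0.4,0,0,-0.066,1],[-54.8,-54.9,-0.4,0,0,-0.066,1],[-54.8,-54.9,-0.4,0,0,-0.066,1],[-54.8,-54.9,-0.4,0,0,-0.066,1],[-54.8,-54.9,-0.4,0,0,-0.066,1],[-54.8,-54.9,-0.4,0,0,-0.066,1],[-54.8,-54.9,-0.4,0,0,-0.066,1]]]}' 30
python3 - <<'E'
from h import *
s=status.sense();print(s["tool_pos"],s["tcp_rot"],s["time"])
d=cam("wrist");cv2.imwrite("pics/w1.png",d["img"][:,:,::-1]);print(d["R"],d["t"],d["mtx"],d["k1"])
for z,th in((142.5,0),(149,.055)):print(proj(d,(544.6,-81.5,z)))
E
```

```text
time: 1.8
tool_pos: [531.9, -61.2, 235.4]
tcp_rot: [180.0, 0.0, 170.0]
ft_force: [1.4, 0.9, 0.4]
finger_gap: 85.2
grip_force: 0.0
[531.87224875 -61.21012744 235.43711764] [1.79990554e+02 4.03206664e-02 1.69964402e+02] 1.8
[[ 1.74587358e-01  9.84641578e-01 -4.65322169e-04]
 [ 9.43333583e-01 -1.67127531e-01  2.86688229e-01]
 [ 2.82207382e-01 -5.04910944e-02 -9.58023822e-01]] [ -32.56227808 -551.69829337  230.25517247] [[333.98234439   0.         320.9735089 ]
 [  0.         333.98234439 234.28192229]
 [  0.           0.           1.        ]] -0.026980304529384182
[297.35018731 256.20422837]
[296.74742881 259.29603483]
```

View pics/w1.png

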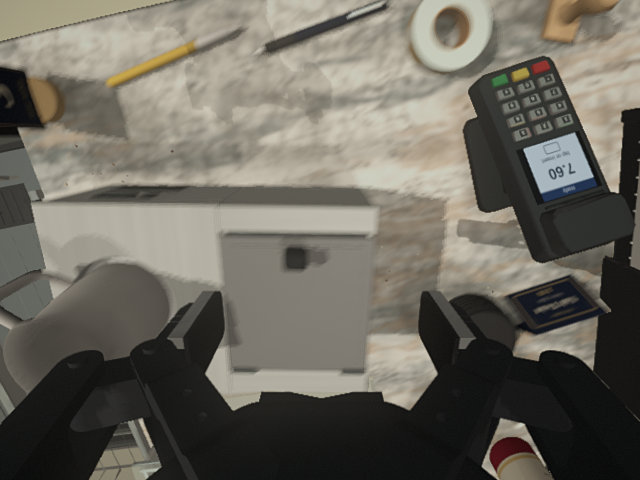

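The wrist view puts the pull at (296,258), where my estimate projects. The chiller's edges are level, so the yaw is right. Next: descend and pinch.

Run:
```python
from h import *
rows([((544.4,-81.5,235),(180,0,170)),((544.4,-81.5,131.4),(180,0,170))])
```

```text
[-1.267, -1.201, -0.054, -0.003, 0.002, -0.004]
[-1.25, -1.165, 10.306, -0.003, 0.002, -0.004]
```

```bash
python3 -m handwheel '{"series": [[[0,0,0,0,0,0,1],[0,0,0,0,0,0,1],[0,0,0,0,0,0,1]]]}'
python3 - <<'E'
from h import *
rows([((544.4,-81.5,175),(180,0,170)),((544.4,-81.5,131.4),(180,0,170))])
E
```

```text
time: 2.22
tool_pos: [530.8, -57.9, 235.6]
tcp_rot: [180.0, 0.0, 170.1]
ft_force: [0.2, 0.1, -0.3]
finger_gap: 85.3
grip_force: 0.0
[-1.747, -2.089, 6.057, 0.0, 0.0, 0.001]
[-1.745, -2.089, 10.417, 0.0, 0.0, 0.001]
```

```bash
python3 -m handwheel '{"series": [[[-1.75,-2.1,3,0,0,0,1],[-1.75,-2.1,6,0,0,0,1],[-1.75,-2.1,8,0,0,0,1],[-1.75,-2.1,10.4,0,0,0,1],[-1.75,-2.1,10.4,0,0,0,1],[-1.75,-2.1,10.4,0,0,0,0.1],[-1.75,-2.1,10.4,0,0,0,0.1],[-1.75,-2.1,10.4,0,0,0,0.1],[-1.75,-2.1,10.4,0,0,0,0.1],[-1.75,-2.1,10.4,0,0,0,0.1]]]}' 25
python3 - <<'E'
from h import *
s=status.sense();print(s["ft_force"],s["finger_gap"],s["grip_force"])
H=np.array((658.4,-101.6,119));ex=np.array((.985,-.174,0));ez=np.array((0,0,1.))
d=10
c=lambda th:H+(-117*np.cos(th)+16*np.sin(th))*ex+(117*np.sin(th)+16*np.cos(th)-d)*ez
st=s["tool_pos"];print(c(.055))
off=st-c(.055)
rows([(c(th)+off,(180,0,170)) for th in np.linspace(.055,1.7,14)[1:]])
E
```

```text
time: 3.48
tool_pos: [545.2, -81.4, 131.7]
tcp_rot: [179.9, 0.0, 170.0]
ft_force: [1.9, 7.0, 1.1]
finger_gap: 16.8
grip_force: 30.6
[1.88666496 7.03815362 1.05782237] 16.828150931256094 30.632729530334473
[544.19562718 -81.42582653 131.40756228]
[-0.377, 0.004, -1.445, 0.003, 0.001, -0.0]
[-0.933, 0.007, -2.831, 0.003, 0.001, -0.0]
[-1.66, 0.01, -4.136, 0.003, 0.001, -0.0]
[-2.545, 0.013, -5.338, 0.003, 0.001, -0.0]
[-3.575, 0.016, -6.419, 0.003, 0.001, -0.0]
[-4.734, 0.018, -7.362, 0.003, 0.001, -0.0]
[-6.002, 0.019, -8.151, 0.003, 0.001, -0.0]
[-7.36, 0.021, -8.773, 0.003, 0.001, -0.0]
[-8.785, 0.021, -9.219, 0.003, 0.001, -0.0]
[-10.256, 0.022, -9.482, 0.003, 0.001, -0.0]
[-11.747, 0.021, -9.557, 0.003, 0.001, -0.0]
[-13.237, 0.021, -9.444, 0.003, 0.001, -0.0]
[-14.7, 0.019, -9.143, 0.003, 0.001, -0.0]
```

```bash
python3 -m handwheel '{"series": [[[-0.18,0,-0.72,0,0,0,0.1],[-0.38,0,-1.45,0,0,0,0.1],[-0.65,0,-2.14,0,0,0,0.1],[-0.93,0,-2.83,0,0,0,0.1],[-1.3,0,-3.48,0,0,0,0.1],[-1.66,0,-4.14,0,0,0,0.1],[-2.1,0,-4.74,0,0,0,0.1],[-2.55,0,-5.34,0,0,0,0.1],[-3.58,0,-6.42,0,0,0,0.1],[-4.73,0,-7.36,0,0,0,0.1],[-4.73,0,-7.36,0,0,0,0.1]]]}'
python3 - <<'E'
from h import *
d=cam("scene");cv2.imwrite("pics/s2.png",cv2.resize(d["img"][170:350,300:540,::-1],None,fx=2.5,fy=2.5))
E
```

```text
time: 4.85
tool_pos: [591.8, -90.1, 205.1]
tcp_rot: [179.9, 0.0, 170.0]
ft_force: [-0.3, 5.0, 0.2]
finger_gap: 17.1
grip_force: 28.6
```

View pics/s2.png

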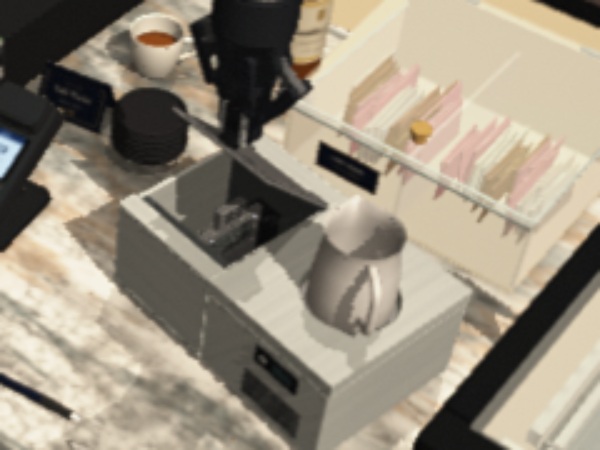

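The flap is up at about 45° with the pull still pinched. The filter and its tab show in the bay at about (235,215). I'll carry on round the arc.

```bash
python3 -m handwheel '{"series": [[[-0.64,0,-0.4,0,0,0,0.1],[-1.27,0,-0.79,0,0,0,0.1],[-2.0,0,-1.12,0,0,0,0.1],[-2.63,0,-1.41,0,0,0,0.1],[-4.05,0,-1.86,0,0,0,0.1],[-5.52,0,-2.12,0,0,0,0.1],[-7.0,0,-2.2,0,0,0,0.1],[-8.5,0,-2.08,0,0,0,0.1],[-9.97,0,-1.78,0,0,0,0.1],[-9.97,0,-1.78,0,0,0,0.1],[-9.97,0,-1.78,0,0,0,0.1]]]}'
python3 - <<'E'
from h import *
d=cam("scene");cv2.imwrite("pics/s3.png",cv2.resize(d["img"][170:350,300:540,::-1],None,fx=2.5,fy=2.5))
E
```

```text
time: 6.28
tool_pos: [690.3, -108.8, 224.0]
tcp_rot: [-180.0, 0.2, 170.0]
ft_force: [0.9, 0.5, 5.5]
finger_gap: 17.2
grip_force: 24.3
```

View pics/s3.png

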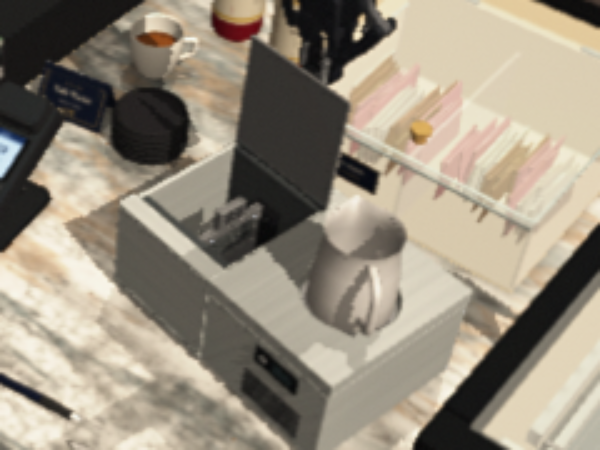

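The flap stands slightly past upright, at about 1.7 rad. Now I'll release, rise clear and move over the bay to look.

```bash
python3 -m handwheel '{"series": [[[0,0,0,0,0,0,1],[0,0,0,0,0,0,1],[0,0,0,0,0,0,1],[0,0,0,0,0,0,1],[0,0,0,0,0,0,1],[0,0,-3,0,0,0,1],[0,0,-6,0,0,0,1],[0,0,-8,0,0,0,1],[3,0,-8,0,0,0,1],[7,0,-8,0,0,0,1],[9.6,0,-8,0,0,0,1],[9.6,0,-8,0,0,0,1]]]}'
python3 -m handwheel '{"series": [[[0,0,0,0,0,0,1],[0,0,0,0,0,0,1]]]}'
python3 - <<'E'
from h import *
im=[]
for n,X in(("wrist",(595.9,-90.6,110)),("top",(595.9,-90.6,110)),("scene",(595.9,-90.6,110))):
    d=cam(n);u=proj(d,X);print(n,u)
    k=dict(wrist=(200,150),top=(80,60),scene=(80,60))[n]
    x,y=[int(max(0,v-w/2)) for v,w in zip(u,k)];print(x,y)
    im.append(cv2.resize(d["img"][y:y+k[1],x:x+k[0],::-1],(400,300),interpolation=cv2.INTER_CUBIC))
im.append(im[0]*0)
cv2.imwrite("pics/m4.png",np.vstack([np.hstack(im[:2]),np.hstack(im[2:])]))
E
```

```text
time: 7.82
tool_pos: [593.8, -91.4, 303.0]
tcp_rot: [-180.0, 0.0, 170.0]
ft_force: [0.5, 0.0, 0.5]
finger_gap: 85.7
grip_force: 0.0
time: 8.07
tool_pos: [595.4, -91.8, 302.4]
tcp_rot: [-180.0, -0.0, 170.0]
ft_force: [-0.7, 0.4, -0.1]
finger_gap: 85.4
grip_force: 0.0
wrist [322.34206647 207.97701209]
222 132
top [373.02112544 204.26886911]
333 174
scene [391.17492649 252.7909122 ]
351 222
```

View pics/m4.png

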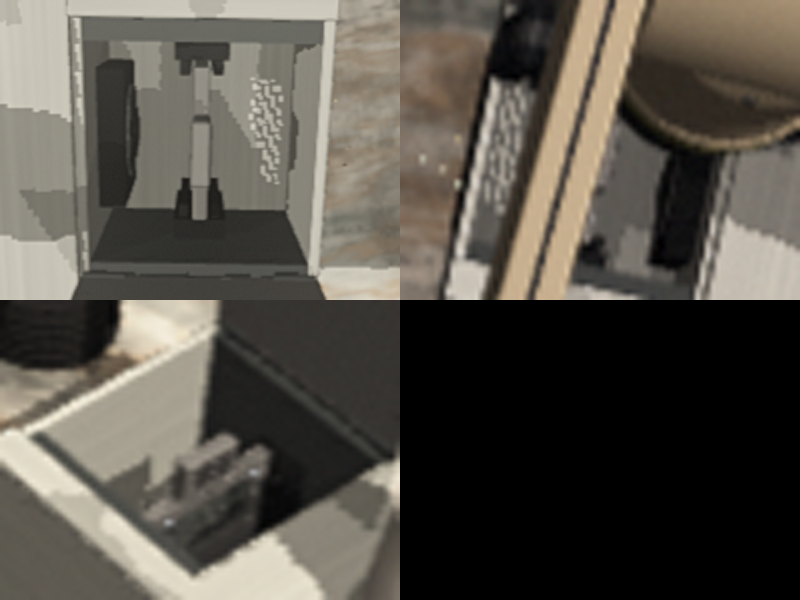

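In the wrist crop the tab is centred at about (201,155), within 1 px of prediction, and runs along the chiller's x. The scene crop agrees. I'll descend with the fingers narrowed so that they clear the mouth.

```bash
python3 -m handwheel '{"series": [[[0,0.12,3,0,0,0,0.45],[0,0.12,7,0,0,0,0.45],[0,0.12,11,0,0,0,0.45],[0,0.12,13,0,0,0,0.45],[0,0.12,15,0,0,0,0.45],[0,0.12,17,0,0,0,0.45],[0,0.12,19,0,0,0,0.45],[0,0.12,20.2,0,0,0,0.45],[0,0.12,21.2,0,0,0,0.45],[0,0.12,21.2,0,0,0,0.45],[0,0.12,21.2,0,0,0,0.45]]]}' 40
python3 -m handwheel '{"series": [[[0,0,0,0,0,0,0],[0,0,0,0,0,0,0],[0,0,0,0,0,0,0],[0,0,0,0,0,0,0],[0,0,0,0,0,0,0]]]}' 40
```

```text
time: 9.6
tool_pos: [595.6, -90.6, 91.4]
tcp_rot: [-180.0, 0.1, 170.0]
ft_force: [0.9, 0.4, 0.4]
finger_gap: 38.2
grip_force: 0.0
time: 10.22
tool_pos: [595.7, -90.7, 91.5]
tcp_rot: [-180.0, 0.1, 170.0]
ft_force: [-0.0, -0.7, 5.6]
finger_gap: 9.0
grip_force: 39.9
```

```bash
python3 -m handwheel '{"series": [[[0,0,-0.5,0,0,0,0],[0,0,-1.5,0,0,0,0],[0,0,-2.5,0,0,0,0],[0,0,-3.5,0,0,0,0],[0,0,-5,0,0,0,0],[0,0,-6.5,0,0,0,0],[0,0,-8,0,0,0,0],[0,0,-9.5,0,0,0,0],[0,0,-11,0,0,0,0],[0,0,-12.5,0,0,0,0],[0,0,-14,0,0,0,0],[0,0,-14,0,0,0,0]]]}' 40
python3 -m handwheel '{"series": [[[0,0,0,0,0,0,0],[0,0,0,0,0,0,0]]]}'
python3 - <<'E'
from h import *
d=cam("scene");cv2.imwrite("pics/s5.png",cv2.resize(d["img"][130:310,300:540,::-1],None,fx=2.5,fy=2.5))
p=status.sense()["tool_pos"]
# plate origin xy ~ tcp; final label at (418,293,125), label 4.5 ahead of plate midplane
rows([((418,288.5,p[2]),(180,0,179)),((418,288.5,182.5+91.5-89),(180,0,179))])
E
```

```text
time: 11.72
tool_pos: [596.0, -90.8, 232.6]
tcp_rot: [-180.0, 0.2, 170.0]
ft_force: [0.2, -0.3, -1.1]
finger_gap: 9.3
grip_force: 39.1
time: 11.98
tool_pos: [594.6, -90.4, 229.6]
tcp_rot: [180.0, -0.1, 170.0]
ft_force: [0.3, -0.3, -0.5]
finger_gap: 9.5
grip_force: 39.1
[23.978, 34.244, 0.042, 0.0, -0.002, -0.157]
[23.971, 34.244, 4.507, 0.0, -0.002, -0.157]
```

View pics/s5.png

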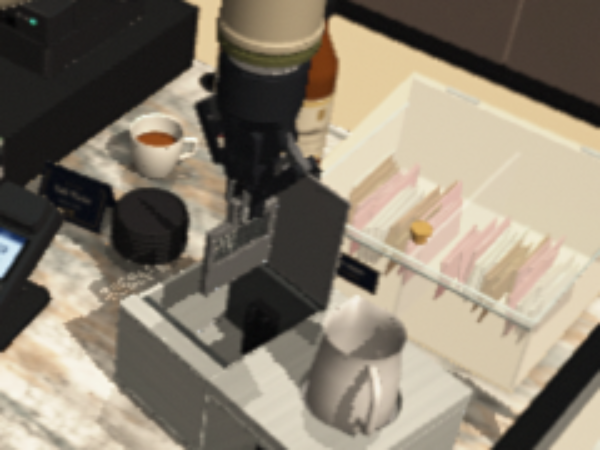

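The plate is out and hanging upright, bottom about 152 mm up, and the flap stays open. Carry it across.

```bash
python3 -m handwheel '{"series": [[[1.2,1.7,0,0,0,-0.01,0],[3,4.3,0,0,0,-0.02,0],[5.4,7.7,0,0,0,-0.035,0],[8.1,11.6,0,0,0,-0.05,0],[10.8,15.4,0,0,0,-0.07,0],[13.5,19.3,0,0,0,-0.09,0],[16.2,23.1,0,0,0,-0.11,0],[18.9,27,0,0,0,-0.13,0],[21,30,0,0,0,-0.145,0],[22.8,32.6,0,0,0,-0.157,0],[23.6,33.7,0,0,0,-0.157,0],[24,34.2,0,0,0,-0.157,0]]]}' 40
python3 -m handwheel '{"series": [[[0,0,0,0,0,0,0],[0,0,0,0,0,0,0],[0,0,0,0,0,0,0]]]}'
python3 - <<'E'
from h import *
print(status.sense()["tcp_rot"])
rows([((418,288.5,184.5),(180,0,179))])
E
```

```text
time: 13.52
tool_pos: [417.5, 288.5, 230.5]
tcp_rot: [-180.0, -0.0, 179.0]
ft_force: [0.2, -0.2, -1.6]
finger_gap: 9.4
grip_force: 39.1
time: 13.9
tool_pos: [418.6, 287.4, 230.6]
tcp_rot: [-180.0, 0.0, 178.9]
ft_force: [-0.0, 0.7, -1.1]
finger_gap: 9.5
grip_force: 39.1
[-1.79991443e+02  3.36036702e-03  1.78914552e+02]
[0.061, 0.114, 4.613, -0.0, 0.0, -0.001]
```

```bash
python3 -m handwheel '{"series": [[[0,0.1,0.8,0,0,0,0],[0,0.1,1.8,0,0,0,0],[0,0.1,2.8,0,0,0,0],[0,0.1,3.8,0,0,0,0],[0,0.1,4.6,0,0,0,0],[0,0.1,4.6,0,0,0,0],[0,0.1,4.6,0,0,0,0],[0,0.1,4.6,0,0,0,0],[0,0.1,4.6,0,0,0,0]]]}' 40
python3 - <<'E'
from h import *
im=[]
for n,X in(("scene",(418,340,140)),("top",(418,340,140)),("wrist",(418,293,125))):
    d=cam(n);u=proj(d,X);print(n,u,[proj(d,q).round(1).tolist() for q in((376,288.5,107),(460,288.5,107),(418,378,125))])
    k=(120,90) if n!="wrist" else (640,480);x,y=[int(max(0,v-w/2)) for v,w in zip(u,k)] if n!="wrist" else (0,0);print(x,y)
    im.append(cv2.resize(d["img"][y:y+k[1],x:x+k[0],::-1],(400,300),interpolation=cv2.INTER_CUBIC))
d=cam("scene");u=proj(d,(620,-110,150)).astype(int)
im.append(cv2.resize(d["img"][u[1]-60:u[1]+60,u[0]-80:u[0]+80,::-1],(400,300)))
cv2.imwrite("pics/m6.png",np.vstack([np.hstack(im[:2]),np.hstack(im[2:])]))
E
```

```text
time: 15.02
tool_pos: [418.4, 289.1, 185.1]
tcp_rot: [180.0, 0.0, 179.0]
ft_force: [-0.2, -0.0, -2.5]
finger_gap: 9.5
grip_force: 39.1
scene [214.78520036 201.91196625] [[217.2, 228.7], [241.7, 212.5], [205.8, 200.1]]
154 156
top [196.92644058 270.61025663] [[219.7, 287.8], [220.8, 254.3], [183.1, 270.1]]
136 225
wrist [327.30847794 250.23070871] [[319.2, 181.2], [321.5, 296.3], [458.9, 247.9]]
0 0
```

View pics/m6.png

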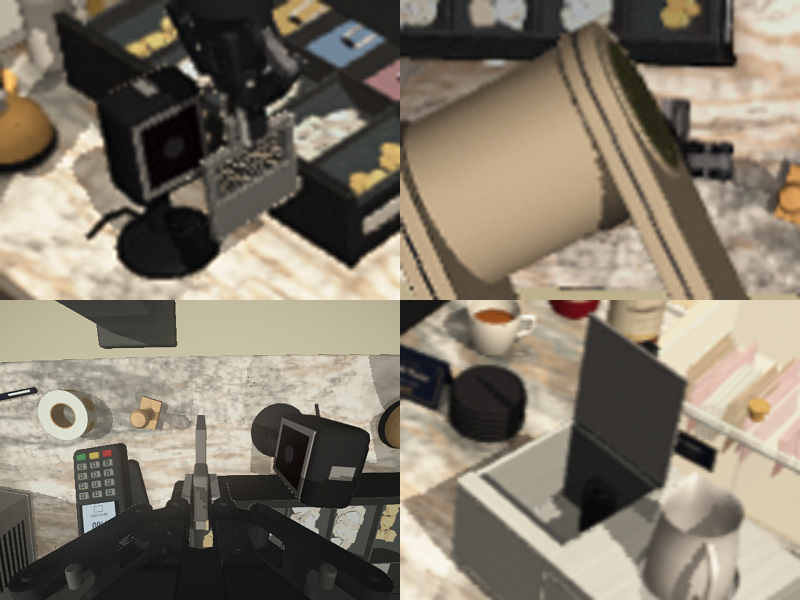

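The plate hangs squarely before the scanner with the flap open and the jug untouched. The wrist view hints at some scanner yaw, so I'll measure the window edges there, at about px (501,208)-(483,320).

Run:
```python
from h import *
d=cam("wrist")
im=d["img"][140:380,380:620,::-1]
cv2.imwrite("pics/w7.png",cv2.resize(im,None,fx=2.5,fy=2.5,interpolation=cv2.INTER_CUBIC))
for z in(155,160,165):print(z,onz(d,(501,208),z),onz(d,(483,320),z))
```

```text
155 [385.25708402 385.36058766 155.        ] [452.70054823 384.00090238 155.        ]
160 [384.13680427 382.61381141 160.        ] [449.63192814 381.29340539 160.        ]
165 [383.01652452 379.86703515 165.        ] [446.56330805 378.58590839 165.        ]
```

View pics/w7.png

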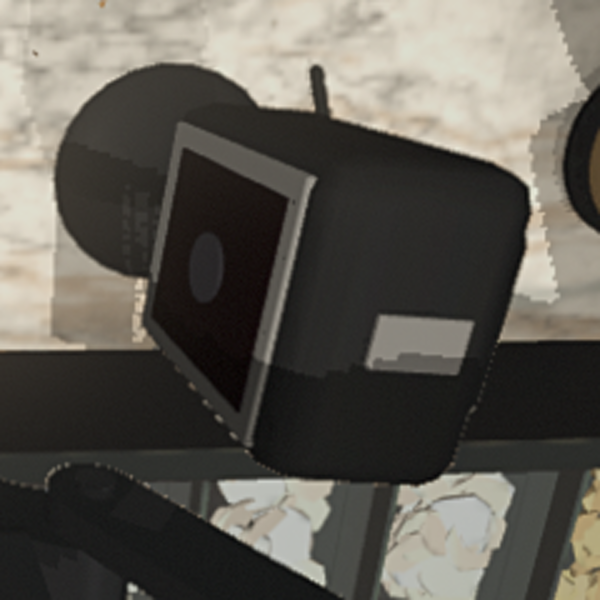

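The window edges give a yaw of about -1° and a centre of about (416,379,125), so the label is about 85 mm away and centred. Handing in.

Run:
```python
from bench import status,r
s=status.sense();print(s["tool_pos"],s["qd"].round(2),s["grip_force"])
print(r.hand_in())
```

```text
[418.22623034 289.00382131 184.67944859] [ 0.01 -0.05  0.08 -0.    0.03  0.02] 39.11711096763611
the job is handed in; nothing more can be done
None
```

The job is handed in: the flap is open at about 1.7 rad, and the filter plate is held upright and still in the gripper, with its label measured about 85 mm from the scanner window, centred and square; no verdict came back.

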